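Take the nozzle out of the water filter's quick coupling

ROBOT

A 6-joint arm with a two-finger parallel gripper is mounted at the origin on the work surface. World frame = base frame: x ahead of the robot, y to its left, z up, the work surface at z = 0. Lengths are in mm, angles in rad, forces in N, time in s.
With the tool pointing down it reaches from about 350 to 875 mm from the base axis. Payload 4.2 kg.
Tool frame: the origin (TCP) lies midway between the tips of the shut fingers; the grasp point (between the pads) lies 19 mm behind it; z points along the fingers, y is the line along which they close (so a half turn about z gives the same grasp; the last joint's range is limited). The gripper opens to 85 mm and grips with 20 to 120 N. Pads are 22 mm wide; open, the fingers measure 114 mm over their backs; the gripper's body (76 mm by 85 mm) begins 54 mm behind the grasp point. The pads swing forward as they close: fully open they stand 13 mm farther back than shut.
Start: joints at [-0.902, 0.385, 0.008, 0, -1.194, -0.259], TCP at [249.029, -573.222, 231.312] pointing down, gripper open.
Joint ranges: [-3.14, 3.14], [-1.21, 2.06], [-1.07, 1.41], [-3.16, 2.05], [-2.99, -0.16], [-3.1, 3.1]. Speed limits (rad/s): [2.79, 2.79, 3.14, 3.14, 3.14, 3.14].

INTERFACE

Orientations are given as a unit quaternion [x, y, z, w].
In Python, from bench import arm gives the robot as it stands. The module is installed in compiled form; this text tells all that it offers.
- The arm moves only by the shell command python3 -m handwheel 'ROWS' [OPENING]. ROWS is JSON, a list of rows, each an object of numbers: "x", "y", "z": the shift along the world's x, y, z each as a share of 20 cm, from -1 to 1; "ax", "ay", "az": the turn, a rotation vector about the world's x, y, z each as a share of 90 degrees, from -1 to 1. In form: [{"x": .., "y": .., "z": .., "ax": .., "ay": .., "az": ..}, ...]. A call has exactly 8 rows; each row shifts and turns the commanded pose from where the row before left it; what a row does not reach is not made up. A row lasts 1/10 s, in which the tool goes at most 50 mm and 8.59 degrees, less where a joint would pass 70% of its speed; a pose out of reach is approached as far as the arm can. A call with a number of a shift or a turn outside -1 to 1 is refused whole. A call with a gripper value outside its range is refused whole. OPENING is the opening, from -1 (shut) to 1 (fully open), set as the call begins (- or left out, the last holds). The fingers move at their own pace and stop on an object; the grip force is fixed at half the most. Time passes only in rows, so rows that do not move let the fingers close, or fill a call up. It gives the time, the measured TCP pose, the force, the opening and the grip force at its end, in the units of the state.
- arm.read_state(): the state, without advancing time (a new reading comes with each control period).
- arm.get_image(name): name is "scene" or "top" or "wrist"; returns the picture (400x640x3 uint8, red, green, blue); there is no depth.
- arm.camera_params(name): a dict with "K" (3x3 intrinsics, pixels), "position" and "orientation" of the camera in the world. Camera axes: x right, y down, z forward; pixel columns grow to the right and rows downward; lengths in mm; the calibration is good to about 2 mm. The wrist camera is an equidistant fisheye: a pixel r from the principal point sees the ray r / f radians off the axis. A picture is of the moment at which its call begins: read the wrist's pose just before it. camera_params takes no time and is no camera call; for the wrist camera it gives the pose at the moment of the call.
- arm.job_done(): hands the job in; it is judged then, once.
The state is a dict: "clock": time; "joints": joint angles; "joint_vel": joint speeds; "joint_efforts": joint torques, N m; "position": TCP position; "ee_rot": TCP orientation; "contact_force": force on the tool from outside, world axes, zero at the start; "wrist_torque": the same for the moment, N m; "gripper_width": finger opening in mm; "grasp_force": force on a finger pad.
Only numpy, scipy, OpenCV 4.12 (cv2) and the standard library are available. Lean on these libraries where they do the work, as an engineer would, in place of code of your own. Each camera call takes 0.05 s, during which the arm holds its last target. There are 200 camera calls.

TASK

Unplug the steel nozzle from the quick coupling on the countertop water filter: push the coupling's sprung sleeve down to its stop, gently, so that the nozzle is let go and lifts, then pull the nozzle straight out so that the sleeve snaps back up. Stand the nozzle upright, foot down and fully home, in the hole of the wooden draining stand and let go of it. Do not wrench the nozzle while it is locked, and leave the bowl, the mug and the jar where they are.

Things in the scene. Friction and masses are not known exactly. Their poses are not given: they have to be found in the camera images.
- coupling: Countertop water filter, fixed. Origin: centre of the underside of its white square housing (120 x 120 x 50 mm), z up. The quick coupling stands upright on the housing; its axis is this z axis. A round filter cartridge (84 mm wide, 117 mm high) stands 115 mm away on the -x side.
- bore_mouth (a point): Centre of the mouth of the coupling's fixed steel bore, 82 mm above the underside; the bore is 20 mm wide inside, 28 mm outside, 32 mm deep. Hidden pawls in it hold the nozzle's neck and open only when the sleeve is down some 10 mm or more. At most 40 N between nozzle and coupling: no hard pull while locked, no hard sideways push in the bore.
- sleeve (a joint): How far the sleeve round the bore is pushed down, in m: 0 = up (rest), 0.012 = stop. Knurled steel; its top is a flat flange, 56 mm outside, 31 mm inside diameter, on a thin rubber cushion (6 N/mm). Rest height NOT measured and different each time: flange top 95 to 113 mm above the housing's underside; feel for it. Spring: 4 N at rest, 7 N at the stop. At most 25 N on it.
- lift_seat (a point): Where the nozzle's foot sits while locked: on the bore's axis, 53 mm above the underside. With the sleeve down, a damped spring lifts the foot 8 mm in about half a second. If the sleeve is let go then, the pawls rest on the nipple, keep the sleeve about 9 mm down and drag 6 to 12 N until the nozzle is out; then the sleeve snaps up. Let go before the lift, it locks again.
- nozzle: Loose plain steel nozzle, upright in the coupling, 86 mm long, about 90 g. Origin: centre of its foot, z to its top. From the foot: nipple 18 mm thick, 22 mm long, with 3 mm foot chamfer; neck 8 mm thick up to 36 mm; round grip part 16 mm thick from 36 to 86 mm, to be gripped from above near its top, which is 139 mm above the coupling's underside when locked, 147 mm when lifted.
- stand: Wooden draining stand fixed to the counter: a block 80 x 80 mm and 34 mm high with one hole in the middle, and beside it on its -x side a low tray (110 x 80 mm, 20 mm high). Origin: centre of the block's underside, below the hole.
- stand_hole (a point): Centre of the mouth of the stand's hole, in the block's top face, z up. The hole is 20.5 mm wide with a 2 mm chamfer, and 24 mm deep with a flat floor.
- bowl: White bowl, 130 mm wide, 60 mm high, loose; origin at the centre of its underside. Leave it alone.
- mug: Terracotta mug, 80 mm wide, 90 mm high, loose; origin at the centre of its underside. Leave it alone.
- jar: Amber glass jar with a steel cap, 72 mm wide, 110 mm high, loose; origin at the centre of its underside. Leave it alone.

How it is judged:
By the outcome, as a careful person would: the job done as asked, in the order asked, and still so for the second after the job is handed in, with the robot touching nothing.
It also fails if it takes over 58 s, if anything falls off the work surface, if the arm or the gripper's body presses on something with over 40 N, if the wrist force passes 120 N, or if a joint passes its speed limit or range.

## Working session

There is one attempt and no reset: what is moved stays moved. The work goes in short steps, Python scripts to look and compute and a shell command to move; the robot and the scene stay as the last step left them, time stands still between calls to the robot, and variables do not carry over. Pictures are saved under pics/ and viewed, at most 10 in all, crops included, and the job is handed in when it is done.

```bash
mkdir -p pics; cat > h.py <<'E'
import numpy as np,cv2
from scipy.spatial.transform import Rotation as R
from bench import arm
def snap(n,f):
    p=arm.camera_params(n); im=arm.get_image(n)
    cv2.imwrite('pics/'+f,im[:,:,::-1]); np.save('pics/'+f+'.npy',np.array([p],dtype=object),allow_pickle=True); return im,p
def ray(p,u,v,fish=False):
    K=np.array(p['K']);x=(u-K[0,2])/K[0,0];y=(v-K[1,2])/K[1,1]
    if fish:
        r=np.hypot(x,y);d=np.array([x/r*np.sin(r),y/r*np.sin(r),np.cos(r)]) if r>1e-9 else np.array([0,0,1.])
    else: d=np.array([x,y,1.]);d/=np.linalg.norm(d)
    return np.array(p['position']),R.from_quat(p['orientation']).apply(d)
def load(f): return np.load('pics/'+f+'.npy',allow_pickle=True)[0]
def tri(rs):
    A=np.zeros((3,3));b=np.zeros(3)
    for o,d in rs:
        M=np.eye(3)-np.outer(d,d);A+=M;b+=M@o
    X=np.linalg.solve(A,b);return X,[np.linalg.norm((np.eye(3)-np.outer(d,d))@(X-o)) for o,d in rs]
def atz(r,z): o,d=r;return o+d*(z-o[2])/d[2]
def proj(p,X,fish=False):
    K=np.array(p['K']);c=R.from_quat(p['orientation']).inv().apply(np.array(X)-p['position'])
    if fish:
        t=np.arctan2(np.hypot(c[0],c[1]),c[2]);q=c[:2]/np.hypot(c[0],c[1])*t
    else: q=c[:2]/c[2]
    return q[0]*K[0,0]+K[0,2],q[1]*K[1,1]+K[1,2]
E
python3 - <<'E'
from h import *
for n in ['scene','top']:
    im,p=snap(n,n+'0.png');print(n,p)
s=arm.read_state();print(s)
a=cv2.imread('pics/scene0.png');b=cv2.imread('pics/top0.png')
E
```

```text
scene {'K': array([[500.00163038,   0.        , 314.60096647],
       [  0.        , 500.00163038, 202.02998249],
       [  0.        ,   0.        ,   1.        ]]), 'position': array([1264.57439809,  175.40837392, 1099.97651385]), 'orientation': array([ 0.57338802,  0.76965578, -0.22055035, -0.17382089])}
top {'K': array([[520.63943088,   0.        , 314.54078179],
       [  0.        , 520.63943088, 197.99502071],
       [  0.        ,   0.        ,   1.        ]]), 'position': array([ 516.79872021,   14.1003515 , 1404.90620681]), 'orientation': array([ 0.70706335, -0.70540825,  0.03577931, -0.03435778])}
{'clock': 0.1, 'joints': array([-9.02390584e-01,  3.85463743e-01,  6.75979344e-03, -4.42372595e-04,
       -1.19404285e+00, -2.58592603e-01]), 'joint_vel': array([-0.00089713, -0.0013238 ,  0.00230251,  0.00176045,  0.00013238,
        0.00039806]), 'joint_efforts': array([-4.73415075e-04, -3.93319595e+01,  1.88927811e+01,  4.19791907e+00,
       -2.59018554e-03,  7.19244184e-06]), 'position': array([ 248.81931359, -572.75004085,  230.33845706]), 'ee_rot': array([-2.03395714e-01,  9.79096109e-01,  9.64257734e-04, -2.52106276e-04]), 'contact_force': array([-0.10534716,  0.00264622, -0.62280668]), 'wrist_torque': array([-0.00934176, -0.0370934 , -0.00500176]), 'grasp_force': 0.0, 'gripper_width': 85.41177923679786}
```

View pics/scene0.png

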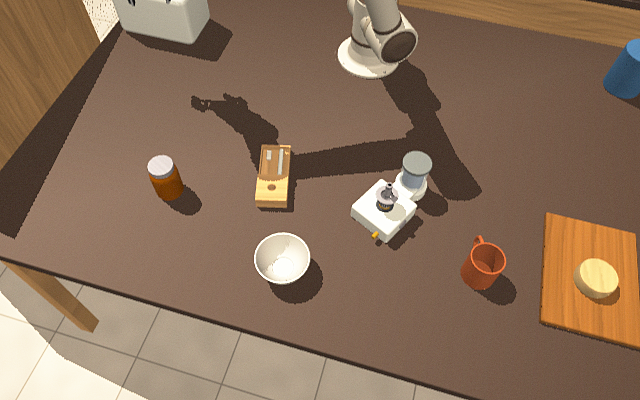

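View pics/top0.png

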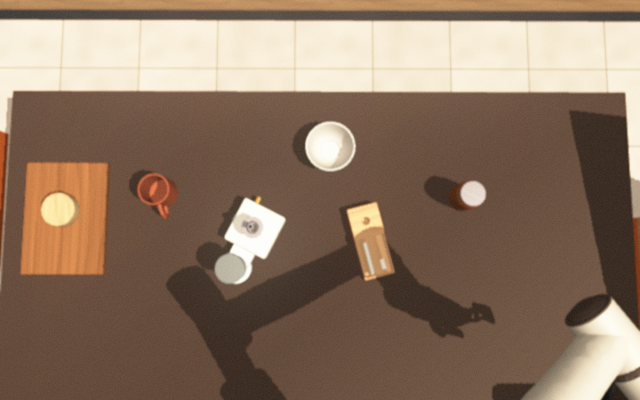

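The scene view shows the nozzle near (388,188) and the stand hole near (271,187). In the top view they are near (251,226) and (366,221). I'll enlarge both.

```bash
python3 - <<'E'
from h import *
a=cv2.imread('pics/scene0.png');b=cv2.imread('pics/top0.png')
def c(im,u,v): return cv2.resize(im[v:v+50,u:u+66],None,fx=6,fy=6,interpolation=cv2.INTER_CUBIC)
m=np.vstack([np.hstack([c(a,355,170),c(a,240,160)]),np.hstack([c(b,220,200),c(b,335,195)])])
cv2.imwrite('pics/crops.png',m);print(m.shape)
E
```

```text
(600, 792, 3)
```

View pics/crops.png

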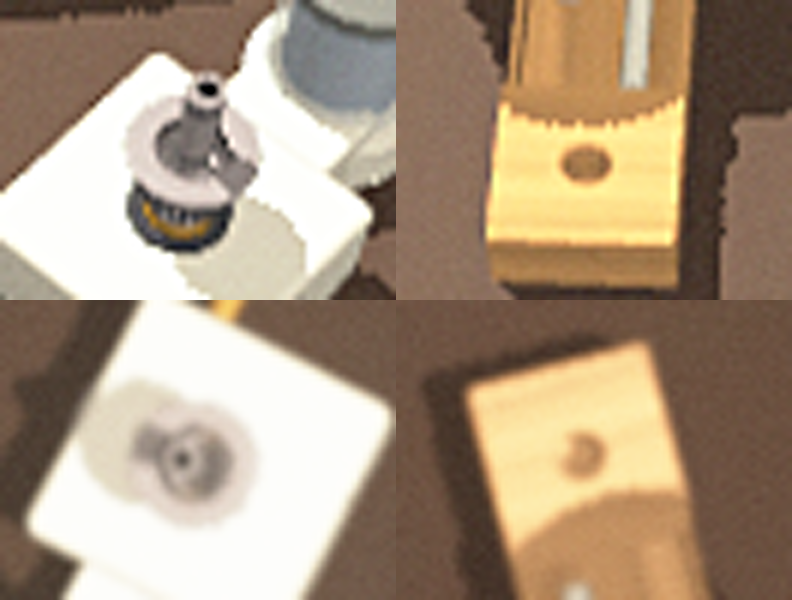

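Crop readings in full-frame pixels: nozzle top is scene (389.1,184.3) and top (250.3,226.3). The hole is scene (271.2,186.8) and top (365.6,220.4).

```bash
python3 - <<'E'
from h import *
S,T=load('scene0.png'),load('top0.png')
f=lambda n,a,b:print(n,*tri([ray(S,*a),ray(T,*b)]))
f('noz',(389.1,184.3),(250.3,226.3));f('hole',(271.2,186.8),(365.6,220.4))
f('corner',(355+371/6-.5,170+215/6-.5),(220+391/6-.5,200+110/6-.5)) # guess
for n,u in [('noz',(250.3,226.3)),('hole',(365.6,220.4))]: print(n,atz(ray(T,*u),139 if n=='noz' else 34))
for n,u in [('noz',(389.1,184.3)),('hole',(271.2,186.8))]: print(n,atz(ray(S,*u),139 if n=='noz' else 34))
cs=[(391,112),(29,222),(150,2),(300,300)]
for x,y in cs: print('toph',atz(ray(T,220+x/6-.5,200+y/6-.5),50))
for x,y in [(466-396,90),(648-396,43)]: print('stand',atz(ray(T,335+x/6-.5,195+y/6-.5),34))
for z in (95,104,113): print('flange',atz(ray(T,220+194/6-.5,200+165/6-.5),z),atz(ray(S,355+192/6-.5,170+150/6-.5),z))
# bowl, mug, jar
for n,u in [('bowl',(330,146)),('mug',(155,188)),('jar',(472,194))]: print(n,atz(ray(T,*u),90))
print(R.from_quat(arm.read_state()['ee_rot']).as_matrix())
E
```

```text
noz [573.2364058  168.02025541 139.57143268] [np.float64(0.46915987125352), np.float64(0.4691598712534545)]
hole [ 594.10381342 -122.59924563   34.45512769] [np.float64(0.5710354238106917), np.float64(0.5710354238107391)]
corner [597.1084445  163.59923133 114.79912996] [np.float64(77.85067104025238), np.float64(77.85067104025237)]
noz [573.33685522 167.62342427 139.        ]
hole [ 594.27641949 -123.20029237   34.        ]
noz [572.71007189 168.47554336 139.        ]
hole [ 593.71377587 -122.15953608   34.        ]
toph [598.69655638  89.22510545  50.        ]
toph [550.69679256 245.40517044  50.        ]
toph [646.41502181 194.57141989  50.        ]
toph [517.38635291 127.8476586   50.        ]
stand [622.9582506  -72.08791022  34.        ]
stand [ 643.92680369 -152.40715357   34.        ]
flange [573.55219131 169.08060561  95.        ] [572.28569441 168.27035316  95.        ]
flange [573.16225405 168.01577953 104.        ] [578.48543962 168.33427723 104.        ]
flange [572.77231679 166.95095345 113.        ] [584.68518484 168.3982013  113.        ]
bowl [781.7648257  -27.73246298  90.        ]
mug [672.2415779  417.08960453  90.        ]
jar [ 658.89375787 -388.57985872   90.        ]
[[-9.17260240e-01 -3.98287418e-01 -8.85924328e-04]
 [-3.98288390e-01  9.17258507e-01  1.78564732e-03]
 [ 1.01420766e-04  1.99075666e-03 -9.99998013e-01]]
```

```bash
python3 -m handwheel '[{"x":0.1,"y":0.22},{"x":0.1,"y":0.22},{"x":0.1,"y":0.22},{"x":0.1,"y":0.22},{"x":0.1,"y":0.22},{"x":0.1,"y":0.22},{"x":0.1,"y":0.22},{"x":0.1,"y":0.22}]' -0.2; python3 -m handwheel '[{"x":0.1,"y":0.22},{"x":0.1,"y":0.22},{"x":0.1,"y":0.22},{"x":0.1,"y":0.22},{"x":0.1,"y":0.22},{"x":0.1,"y":0.22},{"x":0.05,"y":0.22},{"x":0,"y":0.1}]'
```

```text
invalid input at $[0]: expected keys x, y, z, ax, ay, az
invalid input at $[0]: expected keys x, y, z, ax, ay, az
```

```bash
python3 -m handwheel '[{"x":0.1,"y":0.22,"z":0,"ax":0,"ay":0,"az":0},{"x":0.1,"y":0.22,"z":0,"ax":0,"ay":0,"az":0},{"x":0.1,"y":0.22,"z":0,"ax":0,"ay":0,"az":0},{"x":0.1,"y":0.22,"z":0,"ax":0,"ay":0,"az":0},{"x":0.1,"y":0.22,"z":0,"ax":0,"ay":0,"az":0},{"x":0.1,"y":0.22,"z":0,"ax":0,"ay":0,"az":0},{"x":0.1,"y":0.22,"z":0,"ax":0,"ay":0,"az":0},{"x":0.1,"y":0.22,"z":0,"ax":0,"ay":0,"az":0}]' -0.2; python3 -m handwheel '[{"x":0.1,"y":0.22,"z":0,"ax":0,"ay":0,"az":0},{"x":0.1,"y":0.22,"z":0,"ax":0,"ay":0,"az":0},{"x":0.1,"y":0.22,"z":0,"ax":0,"ay":0,"az":0},{"x":0.1,"y":0.22,"z":0,"ax":0,"ay":0,"az":0},{"x":0.1,"y":0.22,"z":0,"ax":0,"ay":0,"az":0},{"x":0.05,"y":0.2,"z":0,"ax":0,"ay":0,"az":0},{"x":0,"y":0,"z":0,"ax":0,"ay":0,"az":0},{"x":0,"y":0,"z":0,"ax":0,"ay":0,"az":0}]'
```

```text
clock: 0.9
position: [409.2, -219.3, 231.2]
ee_rot: [-0.203, 0.979, 0.0, -0.0]
contact_force: [0.9, -1.2, 0.0]
gripper_width: 34.3
grasp_force: 0.0
clock: 1.7
position: [518.7, 39.6, 230.6]
ee_rot: [-0.204, 0.979, -0.0, -0.001]
contact_force: [-1.1, -0.8, -0.2]
gripper_width: 33.6
grasp_force: 0.0
```

```bash
python3 - <<'E'
from h import *
im,p=snap('wrist','w1.png');print(p);print(arm.read_state()['position'])
print('nozzle',proj(p,[573,168,139],True),'flange',proj(p,[573,168,95],True),'hole',proj(p,[594,-122.6,34],True))
E
```

```text
{'K': array([[309.70691629,   0.        , 321.25299245],
       [  0.        , 309.70691629, 197.70552045],
       [  0.        ,   0.        ,   1.        ]]), 'position': array([457.23489127,  12.03275836, 374.26146994]), 'orientation': array([0.5425784 , 0.82903168, 0.11326983, 0.07406146])}
[518.52920346  38.73213249 230.77820864]
nozzle (np.float64(423.00676607021353), np.float64(302.28184294323785)) flange (np.float64(411.47290014049315), np.float64(279.4082182324197)) hole (np.float64(174.49392761844078), np.float64(179.24049924202018))
```

View pics/w1.png

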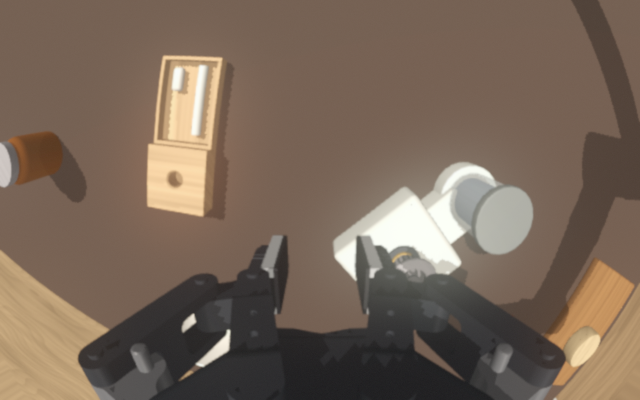

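```bash
python3 -m handwheel '[{"x":0.09,"y":0.215,"z":0,"ax":0,"ay":0,"az":0},{"x":0.09,"y":0.215,"z":0,"ax":0,"ay":0,"az":0},{"x":0.09,"y":0.215,"z":0,"ax":0,"ay":0,"az":0},{"x":0,"y":0,"z":-0.15,"ax":0,"ay":0,"az":0},{"x":0,"y":0,"z":-0.15,"ax":0,"ay":0,"az":0},{"x":0,"y":0,"z":0,"ax":0,"ay":0,"az":0},{"x":0,"y":0,"z":0,"ax":0,"ay":0,"az":0},{"x":0,"y":0,"z":0,"ax":0,"ay":0,"az":0}]'
python3 - <<'E'
from h import *
im,p=snap('wrist','w2.png');print(arm.read_state()['position'])
print('nozzle',proj(p,[573,168,139],True),'flange95',proj(p,[573,168,95],True))
cv2.imwrite('pics/w2c.png',cv2.resize(im[180:380,200:440,::-1],None,fx=3,fy=3,interpolation=cv2.INTER_CUBIC))
E
```

```text
clock: 2.55
position: [574.2, 167.3, 173.5]
ee_rot: [-0.203, 0.979, 0.0, 0.002]
contact_force: [0.6, 0.3, 0.8]
gripper_width: 34.0
grasp_force: 0.0
[574.13498156 167.45102829 173.56115019]
nozzle (np.float64(324.20061526323167), np.float64(224.12830737809205)) flange95 (np.float64(323.69270529865986), np.float64(203.2877712554515))
```

View pics/w2c.png

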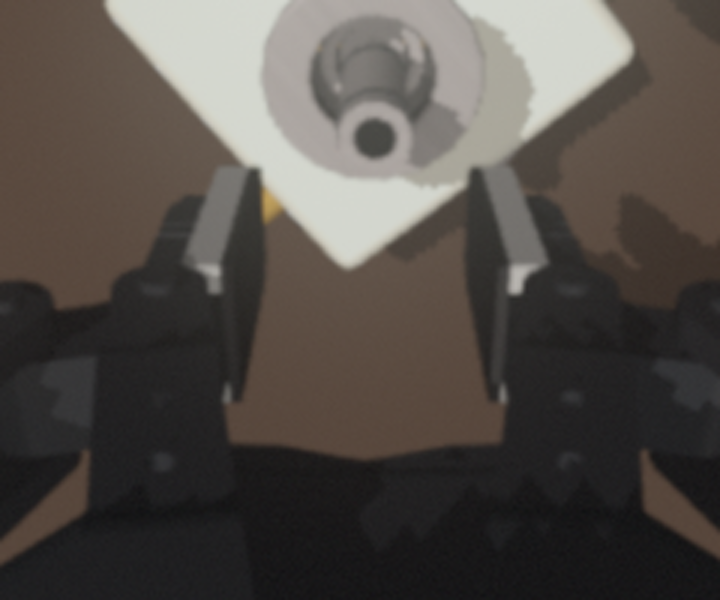

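```bash
python3 -m handwheel '[{"x":-0.003,"y":0.005,"z":-0.09,"ax":0,"ay":0,"az":0},{"x":0,"y":0,"z":-0.09,"ax":0,"ay":0,"az":0},{"x":0,"y":0,"z":-0.09,"ax":0,"ay":0,"az":0},{"x":0,"y":0,"z":-0.01,"ax":0,"ay":0,"az":0},{"x":0,"y":0,"z":-0.01,"ax":0,"ay":0,"az":0},{"x":0,"y":0,"z":-0.005,"ax":0,"ay":0,"az":0},{"x":0,"y":0,"z":-0.005,"ax":0,"ay":0,"az":0},{"x":0,"y":0,"z":-0.005,"ax":0,"ay":0,"az":0}]'; python3 -c "
from bench import arm
s=arm.read_state();print(s['contact_force'],s['position'],s['wrist_torque'])"
```

```text
clock: 3.4
position: [572.8, 169.0, 111.1]
ee_rot: [-0.204, 0.979, 0.0, 0.001]
contact_force: [0.7, 0.8, -1.1]
gripper_width: 34.1
grasp_force: 0.0
[ 0.66398922  0.80924382 -1.12884788] [572.83943418 168.97806826 111.12076867] [ 0.08582637  0.01347386 -0.07548208]
```

```bash
python3 -m handwheel '[{"x":0,"y":0,"z":-0.005,"ax":0,"ay":0,"az":0},{"x":0,"y":0,"z":-0.005,"ax":0,"ay":0,"az":0},{"x":0,"y":0,"z":-0.005,"ax":0,"ay":0,"az":0},{"x":0,"y":0,"z":-0.005,"ax":0,"ay":0,"az":0},{"x":0,"y":0,"z":-0.005,"ax":0,"ay":0,"az":0},{"x":0,"y":0,"z":-0.005,"ax":0,"ay":0,"az":0},{"x":0,"y":0,"z":0,"ax":0,"ay":0,"az":0},{"x":0,"y":0,"z":0,"ax":0,"ay":0,"az":0}]'
```

```text
clock: 4.2
position: [572.4, 168.8, 104.3]
ee_rot: [-0.203, 0.979, -0.0, -0.0]
contact_force: [-1.1, -0.5, -0.2]
gripper_width: 34.2
grasp_force: 0.0
```

```bash
python3 -m handwheel '[{"x":0,"y":0,"z":-0.005,"ax":0,"ay":0,"az":0},{"x":0,"y":0,"z":-0.005,"ax":0,"ay":0,"az":0},{"x":0,"y":0,"z":-0.005,"ax":0,"ay":0,"az":0},{"x":0,"y":0,"z":-0.005,"ax":0,"ay":0,"az":0},{"x":0,"y":0,"z":-0.005,"ax":0,"ay":0,"az":0},{"x":0,"y":0,"z":-0.005,"ax":0,"ay":0,"az":0},{"x":0,"y":0,"z":0,"ax":0,"ay":0,"az":0},{"x":0,"y":0,"z":0,"ax":0,"ay":0,"az":0}]'
```

```text
clock: 5.0
position: [572.4, 168.8, 98.3]
ee_rot: [-0.203, 0.979, -0.0, -0.0]
contact_force: [0.4, -0.4, 0.5]
gripper_width: 34.4
grasp_force: 0.0
```

```bash
python3 -m handwheel '[{"x":0,"y":0,"z":-0.005,"ax":0,"ay":0,"az":0},{"x":0,"y":0,"z":-0.005,"ax":0,"ay":0,"az":0},{"x":0,"y":0,"z":-0.005,"ax":0,"ay":0,"az":0},{"x":0,"y":0,"z":-0.005,"ax":0,"ay":0,"az":0},{"x":0,"y":0,"z":-0.005,"ax":0,"ay":0,"az":0},{"x":0,"y":0,"z":-0.005,"ax":0,"ay":0,"az":0},{"x":0,"y":0,"z":0,"ax":0,"ay":0,"az":0},{"x":0,"y":0,"z":0,"ax":0,"ay":0,"az":0}]'
```

```text
clock: 5.8
position: [572.6, 168.8, 92.5]
ee_rot: [-0.204, 0.979, 0.0, 0.0]
contact_force: [-1.3, -0.3, 5.1]
gripper_width: 34.2
grasp_force: 2.3
```

```bash
python3 -m handwheel '[{"x":0,"y":0,"z":-0.005,"ax":0,"ay":0,"az":0},{"x":0,"y":0,"z":-0.005,"ax":0,"ay":0,"az":0},{"x":0,"y":0,"z":-0.005,"ax":0,"ay":0,"az":0},{"x":0,"y":0,"z":-0.005,"ax":0,"ay":0,"az":0},{"x":0,"y":0,"z":-0.005,"ax":0,"ay":0,"az":0},{"x":0,"y":0,"z":0,"ax":0,"ay":0,"az":0},{"x":0,"y":0,"z":0,"ax":0,"ay":0,"az":0},{"x":0,"y":0,"z":0,"ax":0,"ay":0,"az":0}]'; python3 -c "
from bench import arm
s=arm.read_state();print(s['contact_force'],s['position'],s['wrist_torque'])"
```

```text
clock: 6.6
position: [572.6, 168.9, 87.6]
ee_rot: [-0.204, 0.979, 0.0, 0.0]
contact_force: [-2.0, -0.4, 6.1]
gripper_width: 34.6
grasp_force: 2.8
[-2.02364882 -0.3863755   6.08548003] [572.58349002 168.85997799  87.60350414] [ 0.03248042  0.45843722 -0.00154274]
```

```bash
python3 -m handwheel '[{"x":0,"y":0,"z":-0.0025,"ax":0,"ay":0,"az":0},{"x":0,"y":0,"z":-0.0025,"ax":0,"ay":0,"az":0},{"x":0,"y":0,"z":-0.0025,"ax":0,"ay":0,"az":0},{"x":0,"y":0,"z":-0.0025,"ax":0,"ay":0,"az":0},{"x":0,"y":0,"z":0,"ax":0,"ay":0,"az":0},{"x":0,"y":0,"z":0,"ax":0,"ay":0,"az":0},{"x":0,"y":0,"z":0,"ax":0,"ay":0,"az":0},{"x":0,"y":0,"z":0,"ax":0,"ay":0,"az":0}]'
```

```text
clock: 7.4
position: [572.6, 168.8, 85.6]
ee_rot: [-0.204, 0.979, 0.0, 0.0]
contact_force: [-1.0, -0.3, 6.4]
gripper_width: 34.4
grasp_force: 2.9
```

```bash
python3 -m handwheel '[{"x":0,"y":0,"z":-0.0025,"ax":0,"ay":0,"az":0},{"x":0,"y":0,"z":-0.0025,"ax":0,"ay":0,"az":0},{"x":0,"y":0,"z":0,"ax":0,"ay":0,"az":0},{"x":0,"y":0,"z":0,"ax":0,"ay":0,"az":0},{"x":0,"y":0,"z":0,"ax":0,"ay":0,"az":0},{"x":0,"y":0,"z":0,"ax":0,"ay":0,"az":0},{"x":0,"y":0,"z":0,"ax":0,"ay":0,"az":0},{"x":0,"y":0,"z":0,"ax":0,"ay":0,"az":0}]'
```

```text
clock: 8.2
position: [572.6, 168.8, 84.7]
ee_rot: [-0.204, 0.979, 0.0, 0.0]
contact_force: [-2.3, -0.6, 6.8]
gripper_width: 34.2
grasp_force: 3.0
```

```bash
python3 -m handwheel '[{"x":0,"y":0,"z":-0.0025,"ax":0,"ay":0,"az":0},{"x":0,"y":0,"z":-0.0025,"ax":0,"ay":0,"az":0},{"x":0,"y":0,"z":0,"ax":0,"ay":0,"az":0},{"x":0,"y":0,"z":0,"ax":0,"ay":0,"az":0},{"x":0,"y":0,"z":0,"ax":0,"ay":0,"az":0},{"x":0,"y":0,"z":0,"ax":0,"ay":0,"az":0},{"x":0,"y":0,"z":0,"ax":0,"ay":0,"az":0},{"x":0,"y":0,"z":0,"ax":0,"ay":0,"az":0}]'
```

```text
clock: 9.0
position: [572.6, 168.9, 83.9]
ee_rot: [-0.204, 0.979, -0.0, 0.0]
contact_force: [-2.7, -0.3, 7.5]
gripper_width: 34.5
grasp_force: 3.6
```

```bash
python3 -m handwheel '[{"x":0,"y":0,"z":-0.0025,"ax":0,"ay":0,"az":0},{"x":0,"y":0,"z":-0.0025,"ax":0,"ay":0,"az":0},{"x":0,"y":0,"z":0,"ax":0,"ay":0,"az":0},{"x":0,"y":0,"z":0,"ax":0,"ay":0,"az":0},{"x":0,"y":0,"z":0,"ax":0,"ay":0,"az":0},{"x":0,"y":0,"z":0,"ax":0,"ay":0,"az":0},{"x":0,"y":0,"z":0,"ax":0,"ay":0,"az":0},{"x":0,"y":0,"z":0,"ax":0,"ay":0,"az":0}]'
```

```text
clock: 9.8
position: [572.6, 168.8, 83.5]
ee_rot: [-0.204, 0.979, -0.0, 0.0]
contact_force: [-3.1, 0.4, 10.0]
gripper_width: 34.4
grasp_force: 4.8
```

```bash
python3 -m handwheel '[{"x":0,"y":0,"z":-0.0025,"ax":0,"ay":0,"az":0},{"x":0,"y":0,"z":0,"ax":0,"ay":0,"az":0},{"x":0,"y":0,"z":0,"ax":0,"ay":0,"az":0},{"x":0,"y":0,"z":0,"ax":0,"ay":0,"az":0},{"x":0,"y":0,"z":0,"ax":0,"ay":0,"az":0},{"x":0,"y":0,"z":0,"ax":0,"ay":0,"az":0},{"x":0,"y":0,"z":0,"ax":0,"ay":0,"az":0},{"x":0,"y":0,"z":0,"ax":0,"ay":0,"az":0}]'
python3 - <<'E'
from h import *
im,p=snap('wrist','w3.png')
for z in(139,147): print(z,proj(p,[573.2,168.4,z],True))
cv2.imwrite('pics/w3c.png',cv2.resize(im[220:360,260:400,::-1],None,fx=4,fy=4,interpolation=cv2.INTER_CUBIC))
E
```

```text
clock: 10.6
position: [572.6, 168.8, 83.3]
ee_rot: [-0.204, 0.979, -0.0, 0.0]
contact_force: [-4.0, -1.2, 11.4]
gripper_width: 34.2
grasp_force: 5.5
139 (np.float64(321.21094657346333), np.float64(317.2722206245287))
147 (np.float64(321.19656903039044), np.float64(331.76443406352985))
```

View pics/w3c.png

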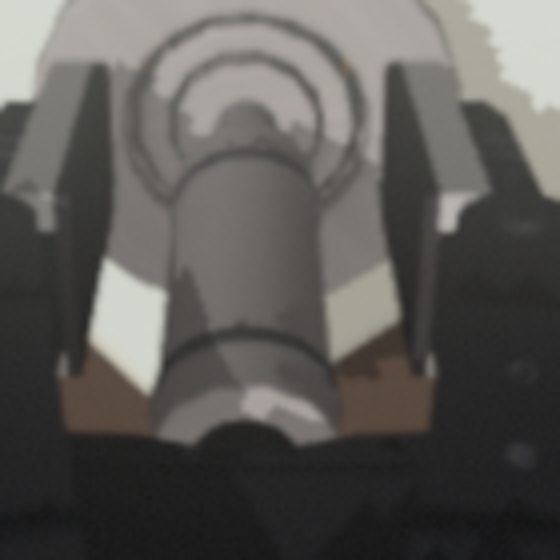

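The picture shows the nozzle centred between the pads, with its neck visible above the bore and its top at about row 329. Row 331.8 is expected for a height of 147, so it has lifted. Next I raise the tool and grip.

```bash
python3 -m handwheel '[{"x":0,"y":0,"z":0.01,"ax":0,"ay":0,"az":0},{"x":0,"y":0,"z":0.01,"ax":0,"ay":0,"az":0},{"x":0,"y":0,"z":0.03,"ax":0,"ay":0,"az":0},{"x":0,"y":0,"z":0.05,"ax":0,"ay":0,"az":0},{"x":0,"y":0,"z":0.04,"ax":0,"ay":0,"az":0},{"x":0,"y":0,"z":0,"ax":0,"ay":0,"az":0},{"x":0,"y":0,"z":0,"ax":0,"ay":0,"az":0},{"x":0,"y":0,"z":0,"ax":0,"ay":0,"az":0}]'
python3 -m handwheel '[{"x":0,"y":0,"z":0,"ax":0,"ay":0,"az":0},{"x":0,"y":0,"z":0,"ax":0,"ay":0,"az":0},{"x":0,"y":0,"z":0,"ax":0,"ay":0,"az":0},{"x":0,"y":0,"z":0,"ax":0,"ay":0,"az":0},{"x":0,"y":0,"z":0,"ax":0,"ay":0,"az":0},{"x":0,"y":0,"z":0,"ax":0,"ay":0,"az":0},{"x":0,"y":0,"z":0,"ax":0,"ay":0,"az":0},{"x":0,"y":0,"z":0,"ax":0,"ay":0,"az":0}]' -1
```

```text
clock: 11.45
position: [572.1, 168.6, 109.4]
ee_rot: [-0.203, 0.979, -0.0, -0.0]
contact_force: [-0.7, -0.0, 0.6]
gripper_width: 34.3
grasp_force: 0.0
clock: 12.25
position: [572.2, 168.6, 109.6]
ee_rot: [-0.203, 0.979, -0.0, -0.0]
contact_force: [0.5, -1.1, -2.0]
gripper_width: 14.5
grasp_force: 58.4
```

```bash
python3 -m handwheel '[{"x":0,"y":0,"z":0.005,"ax":0,"ay":0,"az":0},{"x":0,"y":0,"z":0.005,"ax":0,"ay":0,"az":0},{"x":0,"y":0,"z":0.005,"ax":0,"ay":0,"az":0},{"x":0,"y":0,"z":0.005,"ax":0,"ay":0,"az":0},{"x":0,"y":0,"z":0.005,"ax":0,"ay":0,"az":0},{"x":0,"y":0,"z":0.005,"ax":0,"ay":0,"az":0},{"x":0,"y":0,"z":0,"ax":0,"ay":0,"az":0},{"x":0,"y":0,"z":0,"ax":0,"ay":0,"az":0}]'
```

```text
clock: 13.05
position: [571.9, 168.8, 115.7]
ee_rot: [-0.203, 0.979, 0.0, -0.001]
contact_force: [-1.9, 1.0, -7.2]
gripper_width: 14.6
grasp_force: 58.6
```

```bash
python3 -m handwheel '[{"x":0,"y":0,"z":0.01,"ax":0,"ay":0,"az":0},{"x":0,"y":0,"z":0.01,"ax":0,"ay":0,"az":0},{"x":0,"y":0,"z":0.01,"ax":0,"ay":0,"az":0},{"x":0,"y":0,"z":0.01,"ax":0,"ay":0,"az":0},{"x":0,"y":0,"z":0.01,"ax":0,"ay":0,"az":0},{"x":0,"y":0,"z":0.01,"ax":0,"ay":0,"az":0},{"x":0,"y":0,"z":0.01,"ax":0,"ay":0,"az":0},{"x":0,"y":0,"z":0.01,"ax":0,"ay":0,"az":0}]'
python3 -m handwheel '[{"x":0,"y":0,"z":0.02,"ax":0,"ay":0,"az":0},{"x":0,"y":0,"z":0.05,"ax":0,"ay":0,"az":0},{"x":0,"y":0,"z":0.1,"ax":0,"ay":0,"az":0},{"x":0,"y":0,"z":0.1,"ax":0,"ay":0,"az":0},{"x":0,"y":0,"z":0,"ax":0,"ay":0,"az":0},{"x":0,"y":0,"z":0,"ax":0,"ay":0,"az":0},{"x":0,"y":0,"z":0,"ax":0,"ay":0,"az":0},{"x":0,"y":0,"z":0,"ax":0,"ay":0,"az":0}]'
```

```text
clock: 13.85
position: [573.3, 169.1, 133.1]
ee_rot: [-0.204, 0.979, 0.0, 0.001]
contact_force: [-0.1, -1.0, -0.9]
gripper_width: 14.7
grasp_force: 59.6
clock: 14.65
position: [571.9, 168.5, 184.7]
ee_rot: [-0.203, 0.979, -0.0, -0.001]
contact_force: [-0.0, -0.4, -2.2]
gripper_width: 14.5
grasp_force: 59.6
```

```bash
python3 -m handwheel '[{"x":0.015,"y":-0.208,"z":0,"ax":0,"ay":0,"az":0},{"x":0.015,"y":-0.208,"z":0,"ax":0,"ay":0,"az":0},{"x":0.015,"y":-0.208,"z":0,"ax":0,"ay":0,"az":0},{"x":0.015,"y":-0.208,"z":0,"ax":0,"ay":0,"az":0},{"x":0.015,"y":-0.208,"z":0,"ax":0,"ay":0,"az":0},{"x":0.015,"y":-0.208,"z":0,"ax":0,"ay":0,"az":0},{"x":0.015,"y":-0.208,"z":0,"ax":0,"ay":0,"az":0},{"x":0,"y":0,"z":0,"ax":0,"ay":0,"az":0}]'
python3 -m handwheel '[{"x":0,"y":0,"z":-0.1,"ax":0,"ay":0,"az":0},{"x":0,"y":0,"z":-0.1,"ax":0,"ay":0,"az":0},{"x":0,"y":0,"z":-0.1,"ax":0,"ay":0,"az":0},{"x":0,"y":0,"z":-0.075,"ax":0,"ay":0,"az":0},{"x":0,"y":0,"z":0,"ax":0,"ay":0,"az":0},{"x":0,"y":0,"z":0,"ax":0,"ay":0,"az":0},{"x":0,"y":0,"z":0,"ax":0,"ay":0,"az":0},{"x":0,"y":0,"z":0,"ax":0,"ay":0,"az":0}]'
python3 - <<'E'
from h import *
im,p=snap('wrist','w4.png');s=arm.read_state();q=s['position'];print(q,s['contact_force'])
print('hole',proj(p,[594,-122.6,34],True),'foot',proj(p,[q[0]+1,q[1]-.2,q[2]-48.6],True),'tcp',proj(p,q,True))
cv2.imwrite('pics/w4c.png',cv2.resize(im[160:340,230:410,::-1],None,fx=3.3,fy=3.3,interpolation=cv2.INTER_CUBIC))
a,_=snap('scene','s4.png')
E
```

```text
clock: 15.45
position: [592.9, -126.8, 184.7]
ee_rot: [-0.201, 0.98, -0.0, -0.001]
contact_force: [-0.0, -0.2, -1.6]
gripper_width: 14.8
grasp_force: 59.4
clock: 16.25
position: [594.1, -122.3, 111.9]
ee_rot: [-0.204, 0.979, -0.0, 0.001]
contact_force: [-0.3, 0.6, -0.8]
gripper_width: 14.6
grasp_force: 59.4
[ 593.95703417 -122.340706    111.79053683] [ 0.8514603  -0.32995843 -1.52570595]
hole (np.float64(321.8987526981219), np.float64(204.44754179866925)) foot (np.float64(321.4452577826199), np.float64(218.72187069171963)) tcp (np.float64(322.5488037711), np.float64(249.11768407290384))
```

View pics/w4c.png

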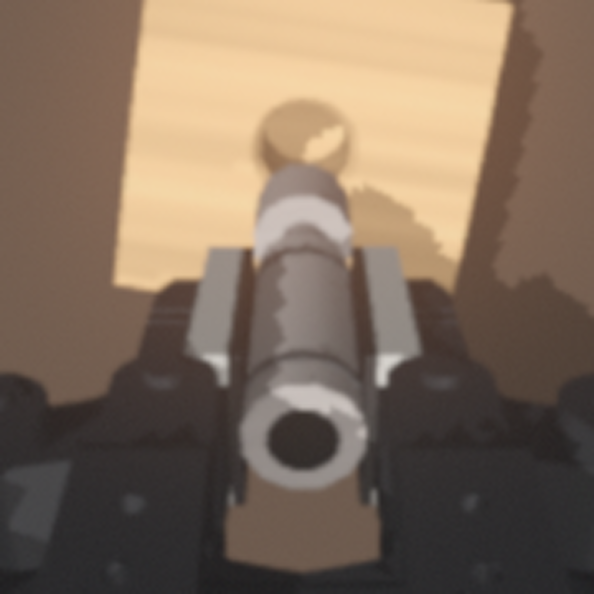

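The hole is centred at crop (303,146) and the nozzle top at crop (303,437), so they line up sideways. I'll check the fore-aft direction numerically.

```bash
python3 - <<'E'
from h import *
p=load('w4.png');q=np.array([594,-122.4,111.85])
for d in(-1,0,1,2):
    c=q+d*np.array([.917,.398,0])
    t=np.linspace(0,6.28,60)
    f=lambda r,z:[round(g(v)) for v in [np.array([ (proj(p,c+[r*np.cos(a),r*np.sin(a),z],True)[1]-160+.5)*3.3 for a in t])] for g in (np.min,np.max)]
    print(d,'top ring',f(8,37.4),'foot',f(6,-48.6),'nip bottom edge',f(9,-45.6),'nip top',f(9,-26.6),'grip bottom',f(8,-12.6))
print('hole',[g([(proj(p,[594+12.25*np.cos(a),-122.6+12.25*np.sin(a),34],True)[1]-160+.5)*3.3 for a in t]) for g in(min,max)])
E
```

```text
-1 top ring [362, 473] foot [158, 215] nip bottom edge [148, 235] nip top [180, 273] grip bottom [213, 302]
0 top ring [369, 479] foot [163, 220] nip bottom edge [153, 239] nip top [185, 278] grip bottom [219, 307]
1 top ring [377, 485] foot [168, 224] nip bottom edge [158, 244] nip top [190, 283] grip bottom [225, 312]
2 top ring [384, 492] foot [173, 229] nip bottom edge [163, 248] nip top [196, 288] grip bottom [230, 317]
hole [np.float64(95.8691705402122), np.float64(199.22243261947537)]
```

```bash
python3 -m handwheel '[{"x":-0.0035,"y":-0.0015,"z":-0.04,"ax":0,"ay":0,"az":0},{"x":0,"y":0,"z":-0.04,"ax":0,"ay":0,"az":0},{"x":0,"y":0,"z":-0.04,"ax":0,"ay":0,"az":0},{"x":0,"y":0,"z":-0.01,"ax":0,"ay":0,"az":0},{"x":0,"y":0,"z":-0.005,"ax":0,"ay":0,"az":0},{"x":0,"y":0,"z":-0.005,"ax":0,"ay":0,"az":0},{"x":0,"y":0,"z":-0.005,"ax":0,"ay":0,"az":0},{"x":0,"y":0,"z":0,"ax":0,"ay":0,"az":0}]'
python3 -m handwheel '[{"x":0,"y":0,"z":-0.005,"ax":0,"ay":0,"az":0},{"x":0,"y":0,"z":-0.005,"ax":0,"ay":0,"az":0},{"x":0,"y":0,"z":-0.005,"ax":0,"ay":0,"az":0},{"x":0,"y":0,"z":0,"ax":0,"ay":0,"az":0},{"x":0,"y":0,"z":0,"ax":0,"ay":0,"az":0},{"x":0,"y":0,"z":0,"ax":0,"ay":0,"az":0},{"x":0,"y":0,"z":0,"ax":0,"ay":0,"az":0},{"x":0,"y":0,"z":0,"ax":0,"ay":0,"az":0}]'
```

```text
clock: 17.15
position: [592.8, -122.7, 81.9]
ee_rot: [-0.203, 0.979, -0.0, 0.0]
contact_force: [-0.5, 0.1, -0.6]
gripper_width: 14.4
grasp_force: 59.4
clock: 17.95
position: [592.8, -122.7, 78.9]
ee_rot: [-0.203, 0.979, -0.0, 0.0]
contact_force: [-0.1, -0.1, -1.3]
gripper_width: 14.7
grasp_force: 59.4
```

```bash
python3 -m handwheel '[{"x":0,"y":0,"z":-0.005,"ax":0,"ay":0,"az":0},{"x":0,"y":0,"z":-0.005,"ax":0,"ay":0,"az":0},{"x":0,"y":0,"z":-0.005,"ax":0,"ay":0,"az":0},{"x":0,"y":0,"z":-0.005,"ax":0,"ay":0,"az":0},{"x":0,"y":0,"z":0,"ax":0,"ay":0,"az":0},{"x":0,"y":0,"z":0,"ax":0,"ay":0,"az":0},{"x":0,"y":0,"z":0,"ax":0,"ay":0,"az":0},{"x":0,"y":0,"z":0,"ax":0,"ay":0,"az":0}]'
```

```text
clock: 18.75
position: [592.8, -122.7, 74.9]
ee_rot: [-0.203, 0.979, -0.0, 0.0]
contact_force: [0.6, 0.6, -0.4]
gripper_width: 14.6
grasp_force: 59.4
```

Free so far. The foot is about 7 mm into the hole, so I keep going.

```bash
python3 -m handwheel '[{"x":0,"y":0,"z":-0.01,"ax":0,"ay":0,"az":0},{"x":0,"y":0,"z":-0.01,"ax":0,"ay":0,"az":0},{"x":0,"y":0,"z":-0.01,"ax":0,"ay":0,"az":0},{"x":0,"y":0,"z":-0.01,"ax":0,"ay":0,"az":0},{"x":0,"y":0,"z":-0.01,"ax":0,"ay":0,"az":0},{"x":0,"y":0,"z":0,"ax":0,"ay":0,"az":0},{"x":0,"y":0,"z":0,"ax":0,"ay":0,"az":0},{"x":0,"y":0,"z":0,"ax":0,"ay":0,"az":0}]'; python3 -m handwheel '[{"x":0,"y":0,"z":-0.005,"ax":0,"ay":0,"az":0},{"x":0,"y":0,"z":-0.005,"ax":0,"ay":0,"az":0},{"x":0,"y":0,"z":-0.005,"ax":0,"ay":0,"az":0},{"x":0,"y":0,"z":0,"ax":0,"ay":0,"az":0},{"x":0,"y":0,"z":0,"ax":0,"ay":0,"az":0},{"x":0,"y":0,"z":0,"ax":0,"ay":0,"az":0},{"x":0,"y":0,"z":0,"ax":0,"ay":0,"az":0},{"x":0,"y":0,"z":0,"ax":0,"ay":0,"az":0}]'
```

```text
clock: 19.55
position: [592.8, -122.7, 64.9]
ee_rot: [-0.203, 0.979, -0.0, 0.0]
contact_force: [0.6, -0.8, -1.4]
gripper_width: 14.8
grasp_force: 59.4
clock: 20.35
position: [592.8, -122.7, 61.9]
ee_rot: [-0.203, 0.979, 0.0, 0.0]
contact_force: [-0.4, -0.6, -1.0]
gripper_width: 14.4
grasp_force: 59.4
```

```bash
python3 -m handwheel '[{"x":0,"y":0,"z":-0.005,"ax":0,"ay":0,"az":0},{"x":0,"y":0,"z":-0.005,"ax":0,"ay":0,"az":0},{"x":0,"y":0,"z":0,"ax":0,"ay":0,"az":0},{"x":0,"y":0,"z":0,"ax":0,"ay":0,"az":0},{"x":0,"y":0,"z":0,"ax":0,"ay":0,"az":0},{"x":0,"y":0,"z":0,"ax":0,"ay":0,"az":0},{"x":0,"y":0,"z":0,"ax":0,"ay":0,"az":0},{"x":0,"y":0,"z":0,"ax":0,"ay":0,"az":0}]'; python3 -m handwheel '[{"x":0,"y":0,"z":-0.0025,"ax":0,"ay":0,"az":0},{"x":0,"y":0,"z":-0.0025,"ax":0,"ay":0,"az":0},{"x":0,"y":0,"z":0,"ax":0,"ay":0,"az":0},{"x":0,"y":0,"z":0,"ax":0,"ay":0,"az":0},{"x":0,"y":0,"z":0,"ax":0,"ay":0,"az":0},{"x":0,"y":0,"z":0,"ax":0,"ay":0,"az":0},{"x":0,"y":0,"z":0,"ax":0,"ay":0,"az":0},{"x":0,"y":0,"z":0,"ax":0,"ay":0,"az":0}]'
```

```text
clock: 21.15
position: [592.8, -122.7, 59.9]
ee_rot: [-0.203, 0.979, -0.0, 0.0]
contact_force: [-0.3, -0.6, -1.6]
gripper_width: 14.7
grasp_force: 59.4
clock: 21.95
position: [592.7, -122.7, 58.8]
ee_rot: [-0.203, 0.979, 0.0, -0.0]
contact_force: [-0.2, -0.1, -0.3]
gripper_width: 14.5
grasp_force: 59.4
```

```bash
python3 -m handwheel '[{"x":0,"y":0,"z":-0.0025,"ax":0,"ay":0,"az":0},{"x":0,"y":0,"z":-0.0025,"ax":0,"ay":0,"az":0},{"x":0,"y":0,"z":0,"ax":0,"ay":0,"az":0},{"x":0,"y":0,"z":0,"ax":0,"ay":0,"az":0},{"x":0,"y":0,"z":0,"ax":0,"ay":0,"az":0},{"x":0,"y":0,"z":0,"ax":0,"ay":0,"az":0},{"x":0,"y":0,"z":0,"ax":0,"ay":0,"az":0},{"x":0,"y":0,"z":0,"ax":0,"ay":0,"az":0}]'
```

```text
clock: 22.75
position: [592.9, -122.7, 58.4]
ee_rot: [-0.204, 0.979, -0.0, 0.0]
contact_force: [-1.5, 1.5, 4.6]
gripper_width: 14.7
grasp_force: 60.0
```

It touched the floor at the expected height. I release it, retreat, and look.

```bash
python3 -m handwheel '[{"x":0,"y":0,"z":0,"ax":0,"ay":0,"az":0},{"x":0,"y":0,"z":0,"ax":0,"ay":0,"az":0},{"x":0,"y":0,"z":0,"ax":0,"ay":0,"az":0},{"x":0,"y":0,"z":0,"ax":0,"ay":0,"az":0},{"x":0,"y":0,"z":0,"ax":0,"ay":0,"az":0},{"x":0,"y":0,"z":0,"ax":0,"ay":0,"az":0},{"x":0,"y":0,"z":0,"ax":0,"ay":0,"az":0},{"x":0,"y":0,"z":0,"ax":0,"ay":0,"az":0}]' 0
python3 -m handwheel '[{"x":0,"y":0,"z":0.05,"ax":0,"ay":0,"az":0},{"x":0,"y":0,"z":0.1,"ax":0,"ay":0,"az":0},{"x":0,"y":0,"z":0.15,"ax":0,"ay":0,"az":0},{"x":0,"y":0,"z":0.15,"ax":0,"ay":0,"az":0},{"x":0,"y":0,"z":0.15,"ax":0,"ay":0,"az":0},{"x":-0.1,"y":-0.05,"z":0,"ax":0,"ay":0,"az":0},{"x":-0.1,"y":-0.05,"z":0,"ax":0,"ay":0,"az":0},{"x":-0.1,"y":-0.05,"z":0,"ax":0,"ay":0,"az":0}]'
python3 - <<'E'
from h import *
w,p=snap('wrist','w5.png');s,_=snap('scene','s5.png')
print('top z96',proj(p,[594,-122.6,96],True))
m=np.hstack([cv2.resize(w[:,120:520],(400,400)),cv2.resize(s[150:250,240:440][:, :],(400,200)).repeat(1,0) if 0 else np.vstack([cv2.resize(s[155:225,235:305],(200,200),interpolation=cv2.INTER_CUBIC).repeat(1,0),cv2.resize(s[155:225,350:420],(200,200),interpolation=cv2.INTER_CUBIC)])])
cv2.imwrite('pics/end.png',m[:,:,::-1])
E
```

```text
clock: 23.55
position: [592.7, -122.7, 57.8]
ee_rot: [-0.203, 0.979, -0.0, 0.0]
contact_force: [-0.2, 0.0, -0.2]
gripper_width: 42.6
grasp_force: 0.0
clock: 24.35
position: [532.2, -152.9, 178.9]
ee_rot: [-0.204, 0.979, -0.0, 0.001]
contact_force: [-0.3, -0.2, -0.2]
gripper_width: 42.9
grasp_force: 0.0
top z96 (np.float64(325.85335431916354), np.float64(280.81518325276517))
```

View pics/end.png

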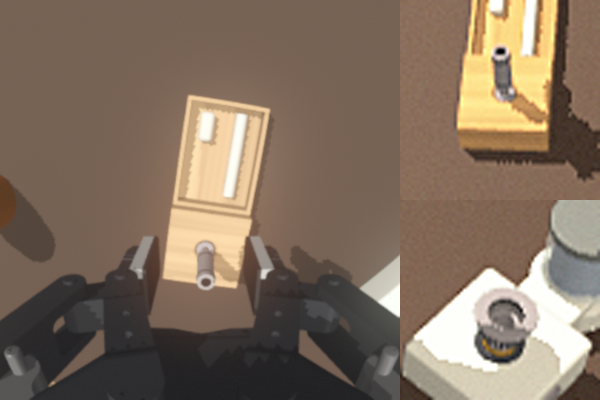

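The nozzle stands upright in the hole, with its top at (326,283) against (325.9,280.8) expected when fully home. The sleeve is up, and the gripper is clear.

```bash
python3 -c "
from bench import arm
print(arm.job_done())"
```

```text
the job is handed in; nothing more can be done
None
```

The nozzle is out of the coupling and stands upright, fully home and released, in the stand's hole; the sleeve is back up, the bowl, mug and jar were not touched, and the job was handed in at about 24 s (the system gave no verdict).

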